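# Switch on the lamp over the vaccine tray

### The job

Switch on the lamp over the tray of vaccine vials: from below, push the green knob under the front lip of the lamp shelf fully up, and leave it up. Leave the red alarm knob beside it alone, and do not shove the tray of vials out of its place.

Things in the scene. Friction and masses are not known exactly. Their poses are not given: they have to be found in the camera images.
- lamp_switch_tip (a point): lowest point of the green lamp knob, a 36 mm ball on a stem under the front lip of the white lamp shelf; moves up with it. z up; x level, square to the shelf's front edge, pointing in under the shelf away from the robot. The knob hangs 48 mm below the board's underside, its axis 22 mm behind the front edge. A flat green disc on top of the board marks its place.
- lamp_switch (a joint): how far the green knob is pushed up, m: about 0 hanging (off), 0.012 at its upper stop (on); slides straight up against 3 N of friction and stays where left. The fixed shelf board: underside 240 mm above the table, 16 mm thick, 440 long (y), 160 deep (x), its front 90 mm clear on top; the space below is open, the two posts are at the rear corners, 118 mm farther in than the knobs.
- alarm_switch (a joint): the same for the red alarm knob: same shape, under the same front lip, 170 mm along it from the green one, to either side; a flat red disc on top of the board marks it. To be left hanging at 0.
- tray: open stainless tray 130 x 200 x 22 mm, holding three vials (tops up to 50 mm above the table), loose on the table under the lamp shelf; origin at the centre of its underside

How it is judged:
At the end, for the whole second after the job is handed in: The green lamp knob is pushed up by at least 8 of its 12 mm and stays there, the red alarm knob is not pushed up (less than 4 mm), and the tray of vials is within 20 mm of where it stood (value of joint lamp_switch above 0.008 m and value of joint alarm_switch below 0.004 m and distance of tray from where it was at the start of the episode below 0.02 m); the robot touches nothing.
It fails at once if the red alarm knob is pushed up by more than 4 mm (value of joint alarm_switch above 0.004 m).
It fails at once if the tray of vials is shoved by more than 20 mm (distance of tray from where it was at the start of the episode above 0.02 m).
It also fails if it takes over 29 s, if anything falls off the work surface, if the arm or the gripper's body presses on something with over 40 N, if the wrist force passes 120 N, or if a joint passes its speed limit or range.

### The arm

A 7-joint arm with a two-finger parallel gripper is mounted at the origin on the work surface. World frame = base frame: x ahead of the robot, y to its left, z up, the work surface at z = 0. Lengths are in m, angles in rad, forces in N, time in s.
With the tool pointing down it reaches from about 0.425 to 0.8 m from the base axis. Payload 8.3 kg.
Tool frame: the origin (TCP) lies at the very end of the fingers, on their centre line; the grasp point (between the pads) lies 19 mm behind it; z points along the fingers, y is the line along which they close (so a half turn about z gives the same grasp; the last joint's range is limited). The gripper opens to 85 mm and grips with 20 to 120 N. Pads are 22 mm wide; open, the fingers measure 114 mm over their backs; the gripper's body (76 mm by 85 mm) begins 54 mm behind the grasp point. The pads swing forward as they close: fully open they stand 13 mm farther back than shut.
Start: joints at [1.266, 0.383, 0.016, 1.37, -0.006, 1.388, -0.046], TCP at [0.15, -0.607, 0.231] pointing down, gripper open.
Joint ranges: [-2.95, 2.95], [-0.25, 2.06], [-1.52, 1.56], [0.18, 2.33], [-1.44, 4.58], [0.02, 2.06], [-3.01, 3.01]. Speed limits (rad/s): [2.39, 2.39, 3.01, 3.01, 3.14, 3.14, 3.14].

### API

Orientations are given as a 3x3 rotation matrix whose columns are the frame's x, y, z axes.
In Python, from cell import monitor, imaging, job gives the robot as it stands. The module is installed in compiled form; this text tells all that it offers.
- The arm moves only by the tool servo_tool, never from a script. Its argument "steps" is a list of rows, each a list of 7 numbers: the turn, a rotation vector about the tool's x, y, z in degrees, then the shift along the tool's x, y, z in cm, then the opening, from 0 (shut) to 1 (fully open). A call has exactly 10 rows; each row shifts and turns the commanded pose from where the row before left it, along the tool's axes as they then stand; what a row does not reach is not made up. A row lasts 1/8 s, in which the tool goes at most 62.5 mm and 10.7 degrees, less where a joint would pass 70% of its speed; a pose out of reach is approached as far as the arm can. A call is refused whole if a number of a shift passes 6.25 or a number of a turn 10.7, either way. A call with a gripper value outside its range is refused whole. The fingers move at their own pace and stop on an object; "grip_force" is the grip in N (left out, the last holds). Time passes only in rows, so rows that do not move let the fingers close, or fill a call up. It gives the time, the measured TCP pose, the force, the opening and the grip force at its end, in the units of the state.
- monitor.sense(): the state, without advancing time (a new reading comes with each control period).
- imaging.capture(name): name is "side" or "top" or "wrist"; returns a dict with "pixels" (420x560x3 uint8, red, green, blue), "depth" (420x560 float32, m along the optical axis (not along the pixel's ray), 0 where there is no reading), "fx", "fy", "cx", "cy" (pixels), "cam_to_world" (4x4, takes a point from camera to world coordinates); the wrist camera has in their place "hand_eye" (4x4, takes a point from camera to tool coordinates, whose origin is the TCP and whose axes are the flange's). Camera axes: x right, y down, z forward; pixel columns grow to the right and rows downward; lengths in m; the calibration is good to about 2 mm. A picture is of the moment at which its call begins: read the wrist's pose just before it.
- job.finish_job(): hands the job in; it is judged then, once.
The state is a dict: "clock": time; "joints": joint angles; "dq": joint speeds; "tau": joint torques, N m; "ee_pos": TCP position; "orientation": TCP orientation; "ft_force": force on the tool from outside, world axes, zero at the start; "torque": the same for the moment, N m; "gripper_width": finger opening in m; "gripper_force": force on a finger pad.
Only numpy, scipy, OpenCV 4.12 (cv2) and the standard library are available. Lean on these libraries where they do the work, as an engineer would, in place of code of your own. Each camera call takes 0.05 s, during which the arm holds its last target. There are 200 camera calls.

## Working session

There is one attempt and no reset: what is moved stays moved. The work goes in short steps, Python scripts to look and compute and a tool call to move; the robot and the scene stay as the last step left them, time stands still between calls to the robot, and variables do not carry over. Pictures are saved under pics/ and viewed, at most 10 in all, crops included, and the job is handed in when it is done.

Besides the shell and the picture viewer there is one more tool, called after ">>>" by a JSON object that holds its "fn" and its "kwargs", one argument or row to a line. servo_tool: Moves the arm, as the interface text tells. Its arguments: {"type":"object","properties":{"steps":{"type":"array"},"grip_force":{"type":"number"}},"required":["steps"]}

```bash
mkdir -p pics; cat > h.py <<'E'
import numpy as np, cv2
from cell import monitor, imaging, job
def pts(c):
    v,u=np.mgrid[0:420,0:560]; d=c["depth"]
    P=np.stack([(u-c["cx"])/c["fx"]*d,(v-c["cy"])/c["fy"]*d,d,np.ones_like(d)],-1)
    return (P@np.array(c["cam_to_world"]).T)[...,:3]
def masks(px):
    h=cv2.cvtColor(px,cv2.COLOR_RGB2HSV); H,S,V=h[...,0],h[...,1],h[...,2]
    ok=(S>110)&(V>50)
    return {"green":ok&(H>40)&(H<85),"red":ok&((H<8)|(H>172))}
E
python3 - <<'E'
from h import *
for n in("side","top"):
    c=imaging.capture(n); cv2.imwrite(f"pics/{n}1.png",c["pixels"][...,::-1]); P=pts(c)
    print(n,np.round(c["cam_to_world"],3).tolist())
    for k,m in masks(c["pixels"]).items():
        N,L,st,ce=cv2.connectedComponentsWithStats(m.astype(np.uint8))
        for i in range(1,N):
            if st[i,4]>25:
                q=P[(L==i)&(c["depth"]>0)]; print(k,st[i],ce[i].round(),np.median(q,0).round(3),q.min(0).round(3),q.max(0).round(3))
s=monitor.sense();print(s["clock"],np.round(s["orientation"],3),s["ee_pos"],s["gripper_width"])
E
```

```text
side [[0.926, -0.228, 0.3, 0.423], [-0.376, -0.581, 0.722, -0.511], [0.009, -0.782, -0.624, 0.665], [0.0, 0.0, 0.0, 1.0]]
green [189 118  52  48 191] [215. 141.] [0.691 0.588 0.013] [0.659 0.458 0.007] [0.719 0.743 0.017]
green [238 120  15   9 108] [245. 124.] [0.655 0.211 0.26 ] [0.642 0.199 0.256] [0.668 0.227 0.262]
red [254 172  19  13 182] [263. 178.] [0.625 0.045 0.26 ] [0.612 0.031 0.256] [0.64  0.061 0.262]
top [[0.003, -0.982, 0.188, 0.51], [-1.0, -0.002, 0.006, 0.027], [-0.005, -0.188, -0.982, 0.976], [0.0, 0.0, 0.0, 1.0]]
green [ 61 127   4  19  30] [ 63. 137.] [0.85  0.478 0.011] [0.832 0.474 0.008] [0.87  0.484 0.015]
green [151 200  18  18 245] [160. 208.] [0.656 0.215 0.258] [0.643 0.202 0.254] [0.668 0.227 0.261]
red [   0  129   64   66 2894] [ 31. 161.] [0.765 0.477 0.121] [0.708 0.423 0.013] [0.836 0.536 0.126]
red [267 220  19  19 284] [276. 229.] [0.626 0.048 0.258] [0.613 0.035 0.254] [0.639 0.061 0.261]
0.1 [[ 0.971  0.239 -0.   ]
 [ 0.239 -0.971  0.002]
 [-0.    -0.002 -1.   ]] [ 0.14956888 -0.60636605  0.2303485 ] 0.08557909219154201
```

View pics/side1.png

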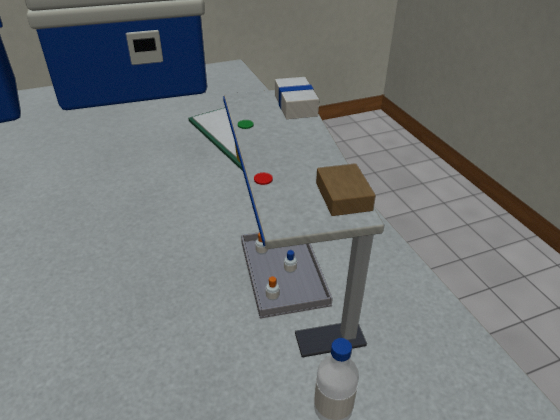

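View pics/top1.png

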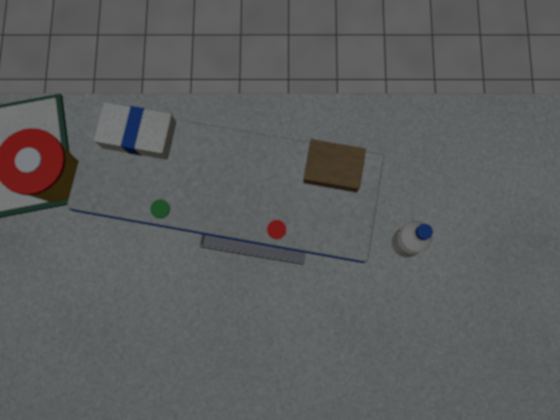

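The side picture shows the green disc at (245,124) and the red one at (263,178) on top of the shelf, with the tray under the red side. The top picture has green at (160,208) and red at (276,229), with a bottle at (413,237). That puts the green disc at about (0.656, 0.213) and the shelf's inward axis at about -10° azimuth. I'll swing around at a reduced radius first.

>>> {"fn": "servo_tool", "kwargs": {
  "steps": [
    [0, 0, -5.3, 5.8, -1.6, -0.3, 0],
    [0, 0, -5.5, 5.8, -1.6, -0.3, 0],
    [0, 0, -5.7, 5.8, -1.6, -0.3, 0],
    [0, 0, -6, 5.8, -1.6, -0.3, 0],
    [0, 0, -6.2, 5.8, -1.6, -0.3, 0],
    [0, 0, -6.4, 5.8, -1.6, -0.3, 0],
    [0, 0, -6.6, 5.8, -1.6, -0.3, 0],
    [0, 0, -6.8, 5.8, -1.6, -0.3, 0],
    [0, 0, -7, 5.8, -1.6, -0.3, 0],
    [0, 0, -7, 5.8, -1.6, -0.3, 0]
  ]
}}

```text
clock: 1.35
ee_pos: [0.4728, -0.1311, 0.261]
orientation: [[0.232, 0.973, -0.0], [0.973, -0.232, 0.0], [0.0, -0.0, -1.0]]
ft_force: [0.9, 0.3, 0.5]
gripper_width: 0.0004
gripper_force: 0.0
```

```bash
cat >> h.py <<'E'
def st():
    s=monitor.sense(); o=np.array(s["orientation"])
    print(round(s["clock"],2),"q",np.round(s["joints"],3),"p",np.round(s["ee_pos"],4),"F",np.round(s["ft_force"],1),"\n",np.round(o,3)); return s
E
python3 -c "
from h import *
st()"
```

```text
1.35 q [ 0.649  0.107 -0.479  1.659  0.05   1.389 -0.07 ] p [ 0.4728 -0.1311  0.261 ] F [0.9 0.3 0.5] 
 [[ 0.232  0.973 -0.   ]
 [ 0.973 -0.232  0.   ]
 [ 0.    -0.    -1.   ]]
```

>>> {"fn": "servo_tool", "kwargs": {
  "steps": [
    [0, 0, -5, 5.6, 0.3, 1.5, 0],
    [0, 0, -5, 5.6, 0.3, 1.5, 0],
    [0, 0, -5, 5.6, 0.3, 1.5, 0],
    [0, 0, -5, 5.6, 0.3, 1.5, 0],
    [0, 0, -5, 5.6, 0.3, 1.5, 0],
    [-9, 0, 0, 0, 1, 0.5, 0],
    [-9, 0, 0, 0, 1, 0.5, 0],
    [-9, 0, 0, 0, 1, 0.5, 0],
    [-9, 0, 0, 0, 0.5, 0.7, 0],
    [-9, 0, 0, 0, 0.3, 0.7, 0]
  ]
}}

```text
clock: 2.6
ee_pos: [0.5498, 0.1532, 0.169]
orientation: [[-0.199, 0.689, 0.697], [0.98, 0.14, 0.142], [0.001, 0.711, -0.703]]
ft_force: [3.2, -1.1, 1.1]
gripper_width: -0.0004
gripper_force: 0.0
```

```bash
python3 - <<'E'
from h import *
s=st()
from scipy.optimize import least_squares
from scipy.spatial.transform import Rotation as R
data=[([1.266,.383,.016,1.37,-.006,1.388,-.046],[.15,-.607,.231],[[.971,.239,0],[.239,-.971,.002],[0,-.002,-1]]),
([.649,.107,-.479,1.659,.05,1.389,-.07],[.4728,-.1311,.261],[[.232,.973,0],[.973,-.232,0],[0,0,-1]]),
(s["joints"],s["ee_pos"],s["orientation"])]
import itertools
def fk(q,x,sg):
    T=R.identity();p=np.zeros(3)
    for i in range(7):
        T=T*(R.from_euler('z',sg[i]*q[i]+x[i]) if i%2==0 else R.from_euler('y',sg[i]*q[i]))
        p=p+T.apply([x[7+2*i] if i in(0,2,4,5) else 0,0 if i%2 else x[8+2*i],0]) if 0 else p
        if i in(0,2,4): p=p+T.apply([0,x[7+i],x[8+i]])
        if i==6: p=p+T.apply([0,0,x[13]])
    return p,T.as_matrix()
best=[]
for g in itertools.product([-1,1],repeat=4):
    sg=[g[0],1,g[1],1,g[2],1,g[3]]
    for o7 in(0,np.pi/2,-np.pi/2,np.pi):
        x0=np.zeros(14);x0[[8,10,12,13]]=.3,.43,.45,.3;x0[6]=o7
        f=lambda x:np.concatenate([np.r_[(fk(q,x,sg)[0]-p)*3,(fk(q,x,sg)[1]-np.array(o)).ravel()] for q,p,o in data]+[x[:6]*.01,x[7:]*.001])
        r=least_squares(f,x0);best.append((r.cost,sg,r.x))
best.sort(key=lambda b:b[0])
for b in best[:4]:print(b[0],b[1],np.round(b[2],3))
import pickle;pickle.dump(best[0][1:],open("m.pkl","wb"))
E
```

```text
2.6 q [ 0.565 -0.116 -0.926  2.308  0.346  0.132 -0.519] p [0.5498 0.1532 0.169 ] F [ 3.2 -1.1  1.1] 
 [[-0.199  0.689  0.697]
 [ 0.98   0.14   0.142]
 [ 0.001  0.711 -0.703]]
9.198388880796433e-06 [-1, 1, -1, 1, -1, 1, -1] [-4.000e-03 -0.000e+00  4.000e-03  0.000e+00 -1.000e-03 -0.000e+00
  1.572e+00 -1.600e-02  2.480e-01 -1.600e-02  4.590e-01  0.000e+00
  4.600e-01  3.590e-01]
9.198388880799813e-06 [-1, 1, -1, 1, -1, 1, -1] [-4.000e-03  0.000e+00  4.000e-03  0.000e+00 -1.000e-03 -0.000e+00
  1.572e+00 -1.600e-02  2.480e-01 -1.600e-02  4.590e-01  0.000e+00
  4.600e-01  3.590e-01]
9.198388880801024e-06 [-1, 1, -1, 1, -1, 1, -1] [-4.000e-03 -0.000e+00  4.000e-03 -0.000e+00 -1.000e-03 -0.000e+00
  1.572e+00 -1.600e-02  2.480e-01 -1.600e-02  4.590e-01  0.000e+00
  4.600e-01  3.590e-01]
9.198388880850042e-06 [-1, 1, -1, 1, -1, 1, -1] [-4.000e-03  0.000e+00  4.000e-03  0.000e+00 -1.000e-03 -0.000e+00
 -4.711e+00 -1.600e-02  2.480e-01 -1.600e-02  4.590e-01  0.000e+00
  4.600e-01  3.590e-01]
```

```bash
cat > ik.py <<'E'
from h import *
import pickle
from scipy.optimize import least_squares
from scipy.spatial.transform import Rotation as R
sg,x=pickle.load(open("m.pkl","rb"))
lo=np.array([-2.95,-.25,-1.52,.18,-1.44,.02,-3.01]);hi=np.array([2.95,2.06,1.56,2.33,4.58,2.06,3.01])
def fk(q):
    T=R.identity();p=np.zeros(3)
    for i in range(7):
        T=T*R.from_euler('zy'[i%2],sg[i]*q[i]+x[i])
        if i in(0,2,4): p=p+T.apply([0,x[7+i],x[8+i]])
    return p+T.apply([0,0,x[13]]),T
def ori(th,yaw):  # th below horizontal, yaw azimuth, deg; tool y upward
    z=R.from_euler('zy',[yaw,th],degrees=True).apply([1,0,0]); y=R.from_euler('zy',[yaw,th],degrees=True).apply([0,0,1])
    return np.stack([np.cross(y,z),y,z],1)
def ik(p,O,q0):
    f=lambda q:np.r_[(fk(q)[0]-p)*10,(R.from_matrix(O).inv()*fk(q)[1]).as_rotvec()*5,(q-q0)*.01]
    r=least_squares(f,np.clip(q0,lo+1e-3,hi-1e-3),bounds=(lo,hi));P,T=fk(r.x)
    return r.x,np.linalg.norm(P-p)*1e3,np.degrees((R.from_matrix(O).inv()*T).magnitude())
E
python3 - <<'E'
from ik import *
q0=np.array(monitor.sense()["joints"])
for th in(45,40,35,30,20):
  for yaw in(11.5,0,-10):
    O=ori(th,yaw); C=np.array([.656,.213,.222]); p=C-O@[0,.0325,-.015]
    q,e,a=ik(p,O,q0); print(th,yaw,p.round(3),q.round(2),round(e,1),round(a,1))
E
```

```text
45 11.5 [0.643 0.216 0.189] [ 0.22  0.14 -0.68  2.07  0.91  0.24 -1.15] 0.0 0.0
45 0 [0.644 0.213 0.188] [ 0.13  0.21 -0.76  2.01  1.17  0.59 -1.47] 0.0 0.0
45 -10 [0.643 0.21  0.189] [-0.03  0.29 -0.73  1.93  1.22  0.87 -1.56] 0.0 0.0
40 11.5 [0.646 0.216 0.188] [ 0.42  0.19 -0.91  2.13  1.58  0.27 -1.77] 0.0 0.0
40 0 [0.647 0.213 0.187] [ 0.15  0.22 -0.81  2.07  1.43  0.6  -1.72] 0.0 0.0
40 -10 [0.646 0.21  0.188] [-0.04  0.3  -0.75  1.99  1.39  0.88 -1.73] 0.0 0.0
35 11.5 [0.649 0.216 0.187] [ 0.73  0.4  -1.33  2.17  1.95  0.53 -1.98] 0.0 0.0
35 0 [0.65  0.213 0.187] [ 0.21  0.26 -0.9   2.12  1.69  0.67 -1.96] 0.0 0.0
35 -10 [0.649 0.21  0.187] [-0.03  0.33 -0.78  2.04  1.56  0.93 -1.9 ] 0.0 0.0
30 11.5 [0.652 0.216 0.187] [ 0.75  0.57 -1.42  2.22  2.16  0.74 -2.05] 0.0 0.0
30 0 [0.653 0.213 0.186] [ 1.08 -0.25 -1.52  2.25  1.71  0.2  -2.16] 75.5 2.5
30 -10 [0.653 0.21  0.186] [-0.03  0.36 -0.8   2.08  1.71  1.   -2.06] 0.0 0.0
20 11.5 [0.659 0.216 0.186] [ 0.69  0.76 -1.39  2.3   2.49  1.02 -2.16] 0.0 0.0
20 0 [0.659 0.213 0.186] [ 0.25  0.49 -1.03  2.24  2.21  1.08 -2.33] 0.0 0.0
20 -10 [0.659 0.21  0.186] [ 0.96 -0.25 -1.52  2.29  1.74  0.47 -2.27] 112.5 5.9
```

```bash
cat >> ik.py <<'E'
def rows(p,O,n):
    s=monitor.sense(); T=R.from_matrix(np.array(s["orientation"])); P=np.array(s["ee_pos"])
    rv=(T.inv()*R.from_matrix(O)).as_rotvec()/n
    for i in range(n):
        d=T.inv().apply((np.array(p)-P)/(n))*100 if i==0 else T.inv().apply(dp)*100
        if i==0: dp=(np.array(p)-P)/n
        print(np.round(np.r_[np.degrees(rv),d],2).tolist()); T=T*R.from_rotvec(rv)
E
python3 - <<'E'
from ik import *
rows([.59,.22,.155],ori(36,-10),8)
E
```

```text
[-1.0, -2.34, 1.02, 0.72, 0.34, 0.59]
[-1.0, -2.34, 1.02, 0.75, 0.32, 0.57]
[-1.0, -2.34, 1.02, 0.78, 0.29, 0.54]
[-1.0, -2.34, 1.02, 0.8, 0.27, 0.51]
[-1.0, -2.34, 1.02, 0.83, 0.25, 0.49]
[-1.0, -2.34, 1.02, 0.85, 0.22, 0.45]
[-1.0, -2.34, 1.02, 0.87, 0.2, 0.42]
[-1.0, -2.34, 1.02, 0.89, 0.18, 0.39]
```

>>> {"fn": "servo_tool", "kwargs": {
  "steps": [
    [-1, -2.3, 1, 0.7, 0.3, 0.6, 0],
    [-1, -2.3, 1, 0.75, 0.3, 0.6, 0],
    [-1, -2.3, 1, 0.8, 0.3, 0.55, 0],
    [-1, -2.3, 1, 0.8, 0.3, 0.5, 0],
    [-1, -2.3, 1, 0.8, 0.25, 0.5, 0],
    [-1, -2.3, 1, 0.85, 0.2, 0.45, 0],
    [-1, -2.3, 1, 0.9, 0.2, 0.4, 0],
    [-1, -2.3, 1, 0.9, 0.2, 0.4, 0],
    [0, 0, 0, 0, 0, 0, 0],
    [0, 0, 0, 0, 0, 0, 0]
  ]
}}

```text
clock: 3.85
ee_pos: [0.5414, 0.1827, 0.2019]
orientation: [[0.075, 0.611, 0.788], [0.994, 0.015, -0.106], [-0.076, 0.792, -0.606]]
ft_force: [-0.8, -0.9, -0.4]
gripper_width: -0.0002
gripper_force: 0.0
```

```bash
python3 - <<'E'
from ik import *
s=st()
c=imaging.capture("wrist")
c["cam_to_world"]=np.vstack([np.c_[np.array(s["orientation"]),s["ee_pos"]],[0,0,0,1]])@np.array(c["hand_eye"])
cv2.imwrite("pics/w1.png",c["pixels"][...,::-1]);P=pts(c)
print(np.round(c["hand_eye"],3).tolist())
for k,m in masks(c["pixels"]).items():
    N,L,t,ce=cv2.connectedComponentsWithStats(m.astype(np.uint8))
    for i in range(1,N):
        if t[i,4]>40:
            q=P[(L==i)&(c["depth"]>0)]; print(k,t[i],ce[i].round(),np.median(q,0).round(3),q.min(0).round(3),q.max(0).round(3))
rows([.649,.210,.158],ori(36,-10),8)
E
```

```text
3.85 q [ 0.898 -0.253 -1.524  2.252  1.063  0.447 -1.631] p [0.5414 0.1827 0.2019] F [-0.8 -0.9 -0.4] 
 [[ 0.075  0.611  0.788]
 [ 0.994  0.015 -0.106]
 [-0.076  0.792 -0.606]]
[[-0.0, -0.956, -0.293, 0.074], [1.0, -0.0, -0.0, -0.0], [0.0, -0.293, 0.956, -0.143], [0.0, 0.0, 0.0, 1.0]]
green [ 395  131   40   58 1621] [412. 157.] [0.642 0.219 0.219] [ 0.636 -0.064 -0.165] [2.113 0.231 0.226]
green [485 149  17  52 438] [493. 171.] [0.648 0.218 0.259] [0.639 0.2   0.256] [0.667 0.227 0.259]
[-0.19, -0.48, 0.13, 0.49, 0.39, 1.35]
[-0.19, -0.48, 0.13, 0.5, 0.39, 1.35]
[-0.19, -0.48, 0.13, 0.51, 0.38, 1.35]
[-0.19, -0.48, 0.13, 0.52, 0.37, 1.35]
[-0.19, -0.48, 0.13, 0.54, 0.37, 1.34]
[-0.19, -0.48, 0.13, 0.55, 0.36, 1.34]
[-0.19, -0.48, 0.13, 0.56, 0.36, 1.34]
[-0.19, -0.48, 0.13, 0.57, 0.35, 1.33]
```

View pics/w1.png

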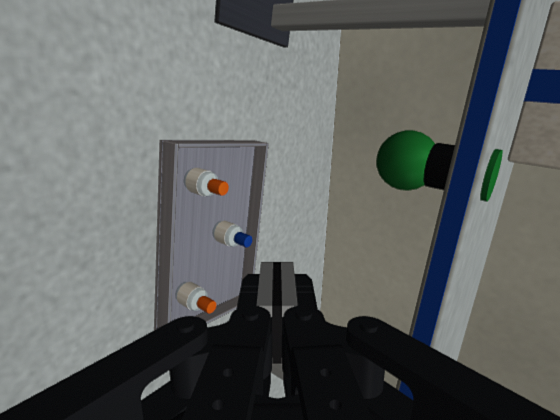

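The picture shows the green knob hanging at (407,160), clear of the fingers, its disc at (491,175), and the tray with its vials undisturbed at (215,230). The arm hit the limits of joints 2 and 3, so I'll check which way leads out with my joint model.

```bash
cat >> ik.py <<'E'
def sim(q,p,O,n):
    q=np.array(q,float);p0,T0=fk(q);p=np.array(p);rv=(T0.inv()*R.from_matrix(O)).as_rotvec()
    for i in range(1,n+1):
        q,e,a=ik(p0+(p-p0)*i/n,(T0*R.from_rotvec(rv*i/n)).as_matrix(),q)
    print(p.round(3),q.round(2),round(e,1),round(a,1));return q
E
python3 - <<'E'
from ik import *
s=monitor.sense();q=np.clip(s["joints"],lo+.002,hi-.002);O=np.array(s["orientation"])
for nm,path in {"down first":[([.55,.185,.155],O),([.649,.212,.158],O),([.649,.212,.187],O)],
 "fwd-down":[([.6,.20,.155],O),([.649,.212,.158],O)],
 "level":[([.60,.2,.2],O)],
 "yaw":[([.55,.185,.17],ori(40,5)),([.649,.212,.158],ori(40,5))],
 "yawm":[([.6,.2,.16],ori(40,-20)),([.649,.212,.158],ori(40,-15))],
 "steep":[([.55,.185,.16],ori(50,-8)),([.649,.212,.158],ori(42,-8))]}.items():
    print(nm);k=q
    for p,o in path:k=sim(k,p,o,5)
E
```

```text
down first
[0.55  0.185 0.155] [ 0.91 -0.25 -1.52  2.32  1.2   0.38 -1.76] 31.7 1.5
[0.649 0.212 0.158] [ 1.05 -0.25 -1.52  2.2   0.94  0.29 -1.4 ] 96.5 3.7
[0.649 0.212 0.187] [ 1.05 -0.25 -1.52  2.16  0.85  0.32 -1.31] 80.8 3.2
fwd-down
[0.6   0.2   0.155] [ 0.99 -0.25 -1.52  2.26  1.08  0.33 -1.59] 64.2 2.7
[0.649 0.212 0.158] [ 1.05 -0.25 -1.52  2.2   0.94  0.29 -1.4 ] 96.5 3.7
level
[0.6 0.2 0.2] [ 0.99 -0.25 -1.52  2.19  0.94  0.38 -1.44] 39.4 1.7
yaw
[0.55  0.185 0.17 ] [ 1.01 -0.25 -1.46  2.32  1.26  0.09 -1.73] 0.0 0.0
[0.649 0.212 0.158] [ 1.18 -0.25 -1.52  2.21 -0.15  0.09 -0.26] 77.0 1.4
yawm
[0.6  0.2  0.16] [ 0.9  -0.25 -1.52  2.18  0.88  0.62 -1.45] 100.3 5.9
[0.649 0.212 0.158] [ 1.   -0.25 -1.52  2.16  0.83  0.48 -1.33] 118.2 5.9
steep
[0.55  0.185 0.16 ] [ 1.   -0.25 -1.52  2.17  0.48  0.49 -0.99] 32.4 1.6
[0.649 0.212 0.158] [ 1.06 -0.25 -1.52  2.16  0.67  0.35 -1.14] 100.6 4.1
```

```bash
cat > s.py <<'E'
from ik import *
print("validate")
sim([.565,-.116,-.926,2.308,.346,.132,-.519],[.59,.22,.155],ori(36,-10),8)
k=sim([1.266,.383,.016,1.37,-.006,1.388,-.046],[.4728,-.1311,.261],R.from_matrix([[.232,.973,0],[.973,-.232,0],[0,0,-1]]).as_matrix(),10)
q=np.clip(monitor.sense()["joints"],lo+.002,hi-.002)
F=[([.649,.212,.158],),([.649,.212,.187],)]
for w in [([.5,.1,.25],70,10),([.5,0,.25],85,0),([.55,.0,.2],75,-10),([.6,-.1,.25],80,-10),([.5,.15,.25],75,-30),([.5,.15,.25],75,30),([.55,.2,.2],60,20),([.5,.3,.25],80,30)]:
    print("W",w);k=sim(q,w[0],ori(*w[1:]),6)
    for th,y in((45,11),(45,0),(40,-10),(35,20)):
        j=sim(k,[.59,.21,.155],ori(th,y),6); sim(j,[.649,.212,.165],ori(th,y),3)
E
time python3 s.py
```

```text
validate
[0.59  0.22  0.155] [ 0.89 -0.25 -1.52  2.25  1.09  0.45 -1.67] 77.7 3.9
[ 0.473 -0.131  0.261] [ 0.69  0.11 -0.52  1.66  0.06  1.39 -0.07] 0.0 0.0
W ([0.5, 0.1, 0.25], 70, 10)
[0.5  0.1  0.25] [ 0.25 -0.13 -0.39  1.96 -0.22  0.94 -0.02] 0.0 0.0
[0.59  0.21  0.155] [ 0.03  0.07 -0.52  2.22  1.24  0.19 -1.55] 0.0 0.0
[0.649 0.212 0.165] [ 0.08  0.18 -0.54  2.09  1.11  0.22 -1.35] 0.0 0.0
[0.59  0.21  0.155] [-0.01  0.14 -0.66  2.15  1.26  0.55 -1.65] 0.0 0.0
[0.649 0.212 0.165] [ 0.01  0.23 -0.64  2.02  1.25  0.56 -1.55] 0.0 0.0
[0.59  0.21  0.155] [-0.11  0.26 -0.74  2.12  1.42  0.9  -1.89] 0.0 0.0
[0.649 0.212 0.165] [-0.08  0.34 -0.7   2.    1.44  0.88 -1.8 ] 0.0 0.0
[0.59  0.21  0.155] [-1.29 -0.1   0.94  2.3  -1.44  0.02  1.31] 40.5 5.9
[0.649 0.212 0.165] [-1.87 -0.13  1.56  2.23 -1.44  0.02  1.37] 46.6 4.4
W ([0.5, 0, 0.25], 85, 0)
[0.5  0.   0.25] [ 0.52  0.07 -0.61  1.73  0.05  1.27 -0.1 ] 0.0 0.0
[0.59  0.21  0.155] [ 0.19  0.08 -0.68  2.22  1.27  0.21 -1.57] 0.0 0.0
[0.649 0.212 0.165] [ 0.22  0.2  -0.69  2.08  1.18  0.24 -1.4 ] 0.0 0.0
[0.59  0.21  0.155] [ 0.1   
[... 3815 characters left out ...]
], 80, 30)
[0.5  0.3  0.25] [ 0.37  0.1  -0.74  1.82 -0.45  0.95 -0.1 ] 0.0 0.0
[0.59  0.21  0.155] [ 0.09  0.07 -0.58  2.22  1.25  0.2  -1.56] 0.0 0.0
[0.649 0.212 0.165] [ 0.14  0.18 -0.6   2.09  1.14  0.23 -1.37] 0.0 0.0
[0.59  0.21  0.155] [ 0.    0.14 -0.67  2.15  1.26  0.55 -1.65] 0.0 0.0
[0.649 0.212 0.165] [ 0.02  0.24 -0.64  2.02  1.25  0.56 -1.55] 0.0 0.0
[0.59  0.21  0.155] [-0.14  0.25 -0.7   2.12  1.41  0.89 -1.89] 0.0 0.0
[0.649 0.212 0.165] [-0.11  0.33 -0.67  2.    1.43  0.87 -1.8 ] 0.0 0.0
[0.59  0.21  0.155] [ 1.18  0.1  -1.52  2.24 -1.44  0.02  1.33] 40.2 5.8
[0.649 0.212 0.165] [ 0.48  0.17 -0.81  2.12 -1.44  0.02  1.36] 33.3 5.2
real	0m36.953s
user	0m37.228s
sys	0m0.230s
```

```bash
python3 - <<'E'
from ik import *
q=np.clip(monitor.sense()["joints"],lo+.002,hi-.002)
k=sim(q,[.52,.0,.2],ori(75,-10),6);j=sim(k,[.585,.222,.155],ori(38,-10),8);j=sim(j,[.65,.212,.16],ori(38,-10),3)
rows([.52,.0,.2],ori(75,-10),8)
E
```

```text
[0.52 0.   0.2 ] [ 0.63  0.05 -0.86  1.91  0.31  1.01 -0.39] 0.0 0.0
[0.585 0.222 0.155] [ 0.01  0.33 -0.93  2.13  1.51  1.01 -1.97] 0.0 0.0
[0.65  0.212 0.16 ] [ 0.05  0.41 -0.88  2.02  1.57  0.97 -1.88] 0.0 0.0
[4.64, -0.43, -0.56, -2.29, -0.21, 0.05]
[4.64, -0.43, -0.56, -2.28, -0.23, 0.08]
[4.64, -0.43, -0.56, -2.28, -0.25, 0.12]
[4.64, -0.43, -0.56, -2.28, -0.26, 0.16]
[4.64, -0.43, -0.56, -2.27, -0.27, 0.19]
[4.64, -0.43, -0.56, -2.27, -0.27, 0.23]
[4.64, -0.43, -0.56, -2.26, -0.27, 0.27]
[4.64, -0.43, -0.56, -2.26, -0.27, 0.31]
```

>>> {"fn": "servo_tool", "kwargs": {
  "steps": [
    [4.6, -0.4, -0.6, -2.3, -0.2, 0, 0],
    [4.6, -0.4, -0.6, -2.3, -0.2, 0.1, 0],
    [4.6, -0.4, -0.6, -2.3, -0.2, 0.1, 0],
    [4.6, -0.4, -0.6, -2.3, -0.3, 0.2, 0],
    [4.6, -0.4, -0.6, -2.3, -0.3, 0.2, 0],
    [4.6, -0.4, -0.6, -2.3, -0.3, 0.2, 0],
    [4.6, -0.4, -0.6, -2.3, -0.3, 0.3, 0],
    [4.6, -0.4, -0.6, -2.3, -0.3, 0.3, 0],
    [0, 0, 0, 0, 0, 0, 0],
    [0, 0, 0, 0, 0, 0, 0]
  ]
}}

```text
clock: 5.15
ee_pos: [0.5194, -0.0013, 0.2]
orientation: [[0.038, 0.965, 0.261], [0.985, 0.007, -0.171], [-0.166, 0.264, -0.95]]
ft_force: [0.2, 0.4, -1.3]
gripper_width: 0.0
gripper_force: 0.0
```

```bash
python3 - <<'E'
from ik import *
s=st();q=np.clip(s["joints"],lo+.002,hi-.002)
j=sim(q,[.585,.222,.155],ori(38,-10),9);j=sim(j,[.65,.212,.16],ori(38,-10),3)
rows([.585,.222,.155],ori(38,-10),9)
E
```

```text
5.15 q [ 0.517  0.03  -0.735  1.916  0.292  0.996 -0.364] p [ 0.5194 -0.0013  0.2   ] F [ 0.2  0.4 -1.3] 
 [[ 0.038  0.965  0.261]
 [ 0.985  0.007 -0.171]
 [-0.166  0.264 -0.95 ]]
[0.585 0.222 0.155] [-0.04  0.31 -0.86  2.13  1.5   0.99 -1.97] 0.0 0.0
[0.65  0.212 0.16 ] [-0.    0.38 -0.81  2.02  1.55  0.94 -1.88] 0.0 0.0
[-4.01, -0.03, 0.75, 2.56, 0.59, 0.24]
[-4.01, -0.03, 0.75, 2.56, 0.54, 0.28]
[-4.01, -0.03, 0.75, 2.57, 0.48, 0.31]
[-4.01, -0.03, 0.75, 2.58, 0.43, 0.34]
[-4.01, -0.03, 0.75, 2.58, 0.37, 0.37]
[-4.01, -0.03, 0.75, 2.59, 0.31, 0.39]
[-4.01, -0.03, 0.75, 2.59, 0.25, 0.41]
[-4.01, -0.03, 0.75, 2.59, 0.18, 0.42]
[-4.01, -0.03, 0.75, 2.59, 0.12, 0.43]
```

>>> {"fn": "servo_tool", "kwargs": {
  "steps": [
    [-4, 0, 0.75, 2.55, 0.6, 0.25, 0],
    [-4, 0, 0.75, 2.55, 0.55, 0.3, 0],
    [-4, 0, 0.75, 2.55, 0.5, 0.3, 0],
    [-4, 0, 0.75, 2.6, 0.4, 0.35, 0],
    [-4, 0, 0.75, 2.6, 0.4, 0.35, 0],
    [-4, 0, 0.75, 2.6, 0.3, 0.4, 0],
    [-4, 0, 0.75, 2.6, 0.25, 0.4, 0],
    [-4, 0, 0.75, 2.6, 0.2, 0.4, 0],
    [-4, 0, 0.75, 2.6, 0.1, 0.45, 0],
    [0, 0, 0, 0, 0, 0, 0]
  ]
}}

```text
clock: 6.4
ee_pos: [0.5831, 0.2257, 0.154]
orientation: [[0.127, 0.619, 0.775], [0.987, 0.002, -0.164], [-0.103, 0.785, -0.611]]
ft_force: [-0.7, -0.2, -0.7]
gripper_width: -0.0003
gripper_force: 0.0
```

```bash
python3 - <<'E'
from ik import *
s=st()
c=imaging.capture("wrist")
c["cam_to_world"]=np.vstack([np.c_[np.array(s["orientation"]),s["ee_pos"]],[0,0,0,1]])@np.array(c["hand_eye"])
cv2.imwrite("pics/w2.png",c["pixels"][...,::-1]);P=pts(c)
m=masks(c["pixels"])["green"]
N,L,t,ce=cv2.connectedComponentsWithStats(m.astype(np.uint8))
for i in range(1,N):
  if t[i,4]>100:
    q=P[(L==i)&(c["depth"]>0)&(c["depth"]<.5)]
    A=np.c_[2*q,np.ones(len(q))];sol=np.linalg.lstsq(A,(q**2).sum(1),rcond=None)[0]
    print(t[i],np.median(q,0).round(3),"sphere",sol[:3].round(4),np.sqrt(sol[3]+sol[:3]@sol[:3]).round(4))
rows([.65,.212,.16],ori(38,-10),6)
E
```

```text
6.4 q [-0.02   0.317 -0.891  2.127  1.504  0.984 -1.964] p [0.5831 0.2257 0.154 ] F [-0.7 -0.2 -0.7] 
 [[ 0.127  0.619  0.775]
 [ 0.987  0.002 -0.164]
 [-0.103  0.785 -0.611]]
[ 453  241   48   72 2406] [0.643 0.223 0.219] sphere [0.654  0.2135 0.2126] 0.017
[-0.04, -0.07, 0.01, -0.06, 0.75, 0.84]
[-0.04, -0.07, 0.01, -0.06, 0.75, 0.84]
[-0.04, -0.07, 0.01, -0.06, 0.75, 0.84]
[-0.04, -0.07, 0.01, -0.06, 0.75, 0.84]
[-0.04, -0.07, 0.01, -0.06, 0.75, 0.84]
[-0.04, -0.07, 0.01, -0.06, 0.75, 0.84]
```

View pics/w2.png

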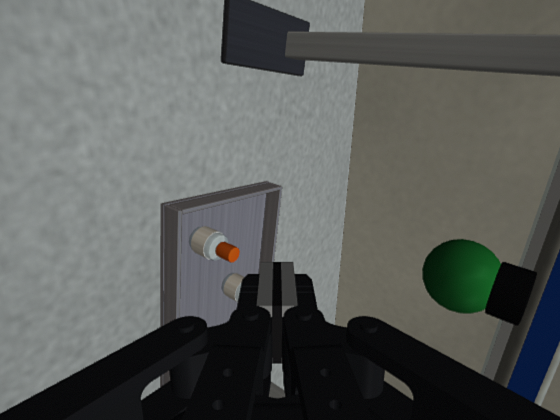

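The sphere fit puts the knob centre at (0.654, 0.2135, 0.213); in the picture it is at (462,276), right of the shut fingers. Next I'll check the gripper knuckles' outline in the tool frame against the lip.

```bash
python3 - <<'E'
from ik import *
c=imaging.capture("wrist");c["cam_to_world"]=c["hand_eye"];P=pts(c)*1000;d=c["depth"]
q=P[(d>0)&(np.abs(P[...,1])<110)&(P[...,0]<40)&(P[...,2]<5)&(P[...,2]>-140)]
for z in range(-130,5,10):
    b=q[(q[:,2]>=z)&(q[:,2]<z+10)]
    if len(b):print(z,len(b),"y",b[:,1].min().round(),b[:,1].max().round(),"x",b[:,0].min().round(),b[:,0].max().round())
E
```

```text
-90 6660 y -58.0 58.0 x 8.0 18.0
-80 12446 y -57.0 56.0 x -2.0 18.0
-70 7223 y -50.0 48.0 x -10.0 18.0
-60 9165 y -41.0 40.0 x -12.0 14.0
-50 2839 y -33.0 32.0 x -13.0 14.0
-40 1345 y -14.0 13.0 x -12.0 11.0
-30 2277 y -14.0 110.0 x -46.0 11.0
-20 5339 y -14.0 110.0 x -48.0 33.0
-10 1350 y -13.0 110.0 x -51.0 32.0
0 1439 y 81.0 110.0 x -54.0 3.0
```

The knuckles are too wide in tool y near the lip, so I'll roll the tool by -90° about its axis. That puts the narrow side up and the camera below.

>>> {"fn": "servo_tool", "kwargs": {
  "steps": [
    [0, 0, -10, 0, 0, 0, 0],
    [0, 0, -10, 0, 0, 0, 0],
    [0, 0, -10, 0, 0, 0, 0],
    [0, 0, -10, 0, 0, 0, 0],
    [0, 0, -10, 0, 0, 0, 0],
    [0, 0, -10, 0, 0, 0, 0],
    [0, 0, -10, 0, 0, 0, 0],
    [0, 0, -10, 0, 0, 0, 0],
    [0, 0, -10, 0, 0, 0, 0],
    [0, 0, 0, 0, 0, 0, 0]
  ]
}}

```text
clock: 7.75
ee_pos: [0.5856, 0.221, 0.157]
orientation: [[-0.616, 0.137, 0.776], [0.004, 0.985, -0.171], [-0.788, -0.102, -0.608]]
ft_force: [0.1, 0.1, -0.3]
gripper_width: 0.0
gripper_force: 0.0
```

```bash
python3 - <<'E'
from ik import *
s=st();O=np.array(s["orientation"])
K=ori(36,-11);O2=np.stack([-K[:,1],K[:,0],K[:,2]],1)
off=O2@[-.029,0,-.014]
p=np.array([.654,.2135,.2126])-off; print("contact",p.round(4))
pre=p-[0,0,.014]
q=np.array(s["joints"]);j=sim(q,pre,O2,5);sim(j,p+[0,0,.013],O2,3)
rows(pre,O2,8)
print("up in tool",(O2.T@[0,0,1]).round(3))
E
```

```text
7.75 q [-0.014  0.312 -0.889  2.125  1.501  0.984 -0.392] p [0.5856 0.221  0.157 ] F [ 0.1  0.1 -0.3] 
 [[-0.616  0.137  0.776]
 [ 0.004  0.985 -0.171]
 [-0.788 -0.102 -0.608]]
contact [0.6481 0.2108 0.1811]
[0.648 0.211 0.167] [-0.    0.39 -0.83  2.03  1.58  0.99 -0.35] 0.0 0.0
[0.648 0.211 0.194] [ 0.02  0.34 -0.85  2.01  1.52  0.97 -0.28] 0.0 0.0
[0.15, -0.26, 0.02, -0.58, -0.03, 0.55]
[0.15, -0.26, 0.02, -0.58, -0.03, 0.55]
[0.15, -0.26, 0.02, -0.58, -0.03, 0.56]
[0.15, -0.26, 0.02, -0.57, -0.03, 0.56]
[0.15, -0.26, 0.02, -0.57, -0.02, 0.56]
[0.15, -0.26, 0.02, -0.57, -0.02, 0.56]
[0.15, -0.26, 0.02, -0.57, -0.02, 0.57]
[0.15, -0.26, 0.02, -0.56, -0.02, 0.57]
up in tool [-0.809 -0.112 -0.577]
```

>>> {"fn": "servo_tool", "kwargs": {
  "steps": [
    [0, 0, 0, -0.6, 0, 0.55, 0],
    [0, 0, 0, -0.6, 0, 0.55, 0],
    [0, 0, 0, -0.6, 0, 0.55, 0],
    [0, 0, 0, -0.6, 0, 0.55, 0],
    [0, 0, 0, -0.55, 0, 0.55, 0],
    [0, 0, 0, -0.55, 0, 0.55, 0],
    [0, 0, 0, -0.55, 0, 0.55, 0],
    [0, 0, 0, -0.55, 0, 0.55, 0],
    [0, 0, 0, 0, 0, 0, 0],
    [0, 0, 0, 0, 0, 0, 0]
  ]
}}

```text
clock: 9.0
ee_pos: [0.6476, 0.2147, 0.1653]
orientation: [[-0.617, 0.134, 0.775], [0.002, 0.986, -0.169], [-0.787, -0.103, -0.609]]
ft_force: [-0.2, -0.5, -0.8]
gripper_width: 0.0
gripper_force: 0.0
```

```bash
python3 - <<'E'
from ik import *
s=st();O=np.array(s["orientation"])
print("ball in tool mm",(O.T@(np.array([.654,.2135,.2126])-s["ee_pos"])*1e3).round(1),"up",(O.T@[0,0,1]).round(3))
for n in("side","wrist"):
    c=imaging.capture(n);cv2.imwrite(f"pics/{n}3.png",c["pixels"][...,::-1])
E
```

```text
9.0 q [ 0.021  0.381 -0.84   2.015  1.539  0.943 -0.296] p [0.6476 0.2147 0.1653] F [-0.2 -0.5 -0.8] 
 [[-0.617  0.134  0.775]
 [ 0.002  0.986 -0.169]
 [-0.787 -0.103 -0.609]]
ball in tool mm [-41.1  -5.2 -23.6] up [-0.787 -0.103 -0.609]
```

View pics/wrist3.png

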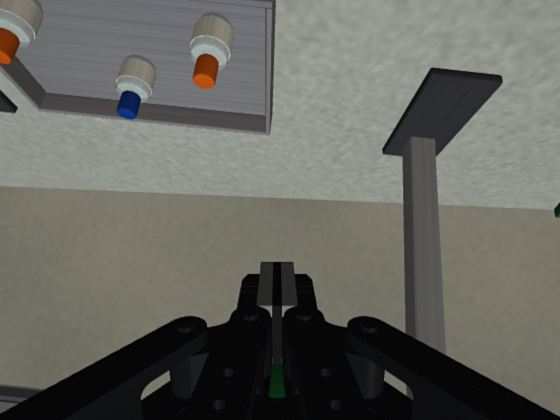

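The fingers are under the knob, with the post at (420,240) and the tray at the top left both clear. Raising straight up 20 mm.

>>> {"fn": "servo_tool", "kwargs": {
  "steps": [
    [0, 0, 0, -0.2, -0.03, -0.15, 0],
    [0, 0, 0, -0.2, -0.03, -0.15, 0],
    [0, 0, 0, -0.2, -0.03, -0.15, 0],
    [0, 0, 0, -0.2, -0.03, -0.15, 0],
    [0, 0, 0, -0.2, -0.03, -0.15, 0],
    [0, 0, 0, -0.2, -0.03, -0.15, 0],
    [0, 0, 0, -0.2, -0.03, -0.15, 0],
    [0, 0, 0, -0.2, -0.03, -0.15, 0],
    [0, 0, 0, 0, 0, 0, 0],
    [0, 0, 0, 0, 0, 0, 0]
  ]
}}

```text
clock: 10.35
ee_pos: [0.6478, 0.2142, 0.1853]
orientation: [[-0.617, 0.135, 0.775], [0.002, 0.986, -0.17], [-0.787, -0.103, -0.609]]
ft_force: [-2.3, -0.7, -2.1]
gripper_width: 0.0007
gripper_force: 1.7
```

Contact is showing as about 2–3 N on the wrist. Rising another 6 mm.

>>> {"fn": "servo_tool", "kwargs": {
  "steps": [
    [0, 0, 0, -0.08, -0.01, -0.06, 0],
    [0, 0, 0, -0.08, -0.01, -0.06, 0],
    [0, 0, 0, -0.08, -0.01, -0.06, 0],
    [0, 0, 0, -0.08, -0.01, -0.06, 0],
    [0, 0, 0, -0.08, -0.01, -0.06, 0],
    [0, 0, 0, -0.08, -0.01, -0.06, 0],
    [0, 0, 0, 0, 0, 0, 0],
    [0, 0, 0, 0, 0, 0, 0],
    [0, 0, 0, 0, 0, 0, 0],
    [0, 0, 0, 0, 0, 0, 0]
  ]
}}

```text
clock: 11.6
ee_pos: [0.6481, 0.2143, 0.1917]
orientation: [[-0.617, 0.135, 0.775], [0.002, 0.986, -0.17], [-0.787, -0.103, -0.608]]
ft_force: [-5.6, -1.2, -3.3]
gripper_width: 0.0001
gripper_force: 2.7
```

>>> {"fn": "servo_tool", "kwargs": {
  "steps": [
    [0, 0, 0, -0.08, -0.01, -0.06, 0],
    [0, 0, 0, 0, 0, 0, 0],
    [0, 0, 0, -0.08, -0.01, -0.06, 0],
    [0, 0, 0, 0, 0, 0, 0],
    [0, 0, 0, 0, 0, 0, 0],
    [0, 0, 0, 0, 0, 0, 0],
    [0, 0, 0, 0, 0, 0, 0],
    [0, 0, 0, 0, 0, 0, 0],
    [0, 0, 0, 0, 0, 0, 0],
    [0, 0, 0, 0, 0, 0, 0]
  ]
}}

```text
clock: 12.85
ee_pos: [0.6477, 0.2141, 0.1926]
orientation: [[-0.618, 0.134, 0.774], [0.002, 0.986, -0.17], [-0.786, -0.103, -0.61]]
ft_force: [-3.5, 1.8, -20.8]
gripper_width: 0.0001
gripper_force: 9.1
```

The force jumped to 21 N and the rise stalled, so the knob is at its stop. Backing off straight down, then out along the tool axis.

>>> {"fn": "servo_tool", "kwargs": {
  "steps": [
    [0, 0, 0, 0.2, 0.03, 0.15, 0],
    [0, 0, 0, 0.4, 0.05, 0.3, 0],
    [0, 0, 0, 0.4, 0.05, 0.3, 0],
    [0, 0, 0, 0.4, 0.05, 0.3, 0],
    [0, 0, 0, 0.4, 0.05, 0.3, 0],
    [0, 0, 0, 0.9, 0, -1.0, 0],
    [0, 0, 0, 0.9, 0, -1.0, 0],
    [0, 0, 0, 0.9, 0, -1.0, 0],
    [0, 0, 0, 0.8, 0, -1.0, 0],
    [0, 0, 0, 0, 0, 0, 0]
  ]
}}

```text
clock: 14.1
ee_pos: [0.5943, 0.2219, 0.1681]
orientation: [[-0.617, 0.133, 0.776], [0.001, 0.986, -0.168], [-0.787, -0.103, -0.608]]
ft_force: [0.1, 0.4, 0.2]
gripper_width: -0.0002
gripper_force: 0.0
```

```bash
python3 - <<'E'
from ik import *
s=st()
c=imaging.capture("wrist");cv2.imwrite("pics/w4.png",c["pixels"][...,::-1])
c=imaging.capture("side");cv2.imwrite("pics/s4.png",c["pixels"][...,::-1])
E
```

```text
14.1 q [ 1.000e-03  3.020e-01 -8.900e-01  2.102e+00  1.481e+00  9.700e-01
 -3.470e-01] p [0.5943 0.2219 0.1681] F [0.1 0.4 0.2] 
 [[-0.617  0.133  0.776]
 [ 0.001  0.986 -0.168]
 [-0.787 -0.103 -0.608]]
```

View pics/s4.png

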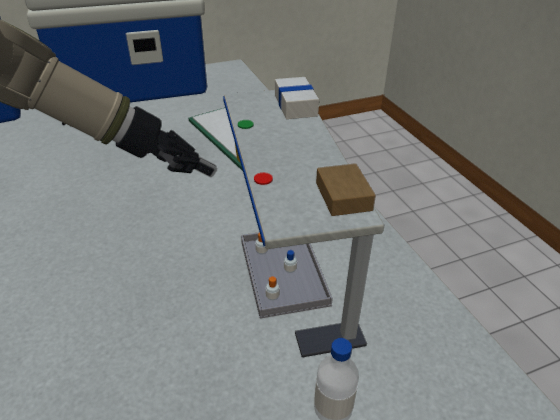

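The arm is clear at (215,170) and the tray is unmoved. I'll roll back so the wrist camera can confirm the knob's height.

>>> {"fn": "servo_tool", "kwargs": {
  "steps": [
    [0, 0, 10, 0, 0, -0.5, 0],
    [0, 0, 10, 0, 0, -0.5, 0],
    [0, 0, 10, 0, 0, 0, 0],
    [0, 0, 10, 0, 0, 0, 0],
    [0, 0, 10, 0, 0, 0, 0],
    [0, 0, 10, 0, 0, 0, 0],
    [0, 0, 10, 0, 0, 0, 0],
    [0, 0, 10, 0, 0, 0, 0],
    [0, 0, 10, 0, 0, 0, 0],
    [0, 0, 0, 0, 0, 0, 0]
  ]
}}

```text
clock: 15.45
ee_pos: [0.588, 0.2225, 0.1739]
orientation: [[0.135, 0.617, 0.775], [0.985, -0.002, -0.17], [-0.104, 0.787, -0.608]]
ft_force: [-0.5, -0.2, -0.9]
gripper_width: -0.0002
gripper_force: 0.0
```

```bash
python3 - <<'E'
from ik import *
s=st()
c=imaging.capture("wrist")
c["cam_to_world"]=np.vstack([np.c_[np.array(s["orientation"]),s["ee_pos"]],[0,0,0,1]])@np.array(c["hand_eye"])
P=pts(c);m=masks(c["pixels"])["green"]
N,L,t,ce=cv2.connectedComponentsWithStats(m.astype(np.uint8))
for i in range(1,N):
  if t[i,4]>100:
    q=P[(L==i)&(c["depth"]>0)&(c["depth"]<.5)]
    sol=np.linalg.lstsq(np.c_[2*q,np.ones(len(q))],(q**2).sum(1),rcond=None)[0]
    print(t[i],np.median(q,0).round(3),"sphere",sol[:3].round(4),np.sqrt(sol[3]+sol[:3]@sol[:3]).round(4))
E
```

```text
15.45 q [-0.01   0.276 -0.885  2.106  1.452  0.966 -1.906] p [0.588  0.2225 0.1739] F [-0.5 -0.2 -0.9] 
 [[ 0.135  0.617  0.775]
 [ 0.985 -0.002 -0.17 ]
 [-0.104  0.787 -0.608]]
[ 428  232   47   71 2267] [0.643 0.223 0.228] sphere [0.6541 0.2134 0.2226] 0.0171
[517 266  19  41 287] [0.646 0.224 0.258] sphere [0.6525 0.2162 0.2583] 0.0104
```

```bash
python3 -c "
from cell import job
print(job.finish_job())"
```

```text
the job is handed in; nothing more can be done
None
```

I pushed the green lamp knob up to its stop (about 10 mm by camera, with the force jumping to 21 N at the top), the arm ended clear, the tray looked unmoved and the arm never came near the red knob; I handed the job in at about 15.5 s, with no verdict returned.

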